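# Mark the balance point of a ballasted tube

## Task

The long square tube on the balancing stand has ballast sealed inside it, off centre by an unknown amount: push it gently endways, without gripping or lifting it, across the fulcrum until it tips up off the low rest and, let go, stays level, balanced on the fulcrum alone. Then mark that balance point: set the grey clip astride the tube right above the fulcrum, and leave the tube balancing level with the clip on it. Leave the two vials and the stapler beside it where they are.

Things in the scene. Friction and masses are not known exactly. Their poses are not given: they have to be found in the camera images.
- tube: Aluminium square tube, black end caps, 400 mm long, 20 x 20 mm, about 0.45 kg with its hidden ballast. Origin at mid-length on its underside; y along the tube, z up. It starts 55 to 70 mm off centre to the fulcrum's +y side, its +y half down about 0.09 rad on the +y rest. Its centre of mass is within 38 mm of mid-length, so it balances after a push of 12 to 112 mm towards -y.
- tube_end (a point): Centre of the tube's +y end face, the low end to push on (towards the tube's -y); 10 mm above the underside. The tube slides at a push of 1 to 4 N; never press on it with 15 N or more (approach below 0.1 m/s). A finger left pressing on the end holds it down: back off some 15 mm after each short push to see whether the tube tips. As it tips this end rises by about 20 mm.
- fulcrum (a point): Centre of the fulcrum's flat top, a steel blade amid the grey balancing stand, 70 mm above the table. The stand is fixed; y is the way the tube lies and slides, x across it. The flat is 16 mm wide along y, 44 mm across: the tube stays level while its centre of mass is within about 7 mm of the blade's middle. Base plate 100 x 290 x 12 mm.
- rest (a point): Middle of the floor of the stand's +y forked rest, 120 mm from the fulcrum; a like one stands on the -y side. Each is 20 mm long, its floor 10 mm lower than the fulcrum's top, with two cheeks 24 mm apart (36 mm over all) that keep the tube in line and rise 18 mm above the fulcrum's top.
- clip_centre (a point): Grey plastic marker clip, 55 mm high, 25 g, on the table on its legs: an upside-down U, 33 mm wide (own x), 20 mm long (own y, to lie along the tube, either way round), with an upright square grip 14 x 14 mm on top. The point is its centre, 27.5 mm above the feet; the grip reaches from 8.5 mm below to 27.5 mm above it.
- clip_bridge (a point): Middle of the underside of the clip's bridge, 14 mm above its feet; the legs are 26 mm apart inside, 3.5 mm thick. Astride the tube this point rests on the tube's top face, 20 mm above its underside (the clip's centre 13.5 mm higher).
- vial_a_centre (a point): Amber vial with white cap, 28 mm across, 55 mm high; its centre. Not part of the job.
- vial_b_centre (a point): Amber vial with white cap, 34 mm across, 65 mm high; its centre. Not part of the job.
- stapler: Black stapler, 150 mm long (own y), 40 mm wide, about 42 mm high; centre of its underside. Not part of the job.

How it is judged:
By the outcome, as a careful person would: the job done as asked, in the order asked, and still so for the second after the job is handed in, with the robot touching nothing.
It also fails if it takes over 72 s, if anything falls off the work surface, if the arm or the gripper's body presses on something with over 40 N, if the wrist force passes 120 N, or if a joint passes its speed limit or range.

## Robot

A 6-joint arm with a two-finger parallel gripper is mounted at the origin on the work surface. World frame = base frame: x ahead of the robot, y to its left, z up, the work surface at z = 0. Lengths are in m, angles in rad, forces in N, time in s.
With the tool pointing down it reaches from about 0.275 to 0.75 m from the base axis. Payload 10.2 kg.
Tool frame: the origin (TCP) lies midway between the tips of the shut fingers; the grasp point (between the pads) lies 19 mm behind it; z points along the fingers, y is the direction in which the jaws open and shut (so a half turn about z gives the same grasp; the last joint's range is limited). The gripper opens to 85 mm and grips with 20 to 120 N. Pads are 22 mm wide; open, the fingers measure 114 mm over their backs; the gripper's body (76 mm by 85 mm) begins 54 mm behind the grasp point. The pads swing forward as they close: fully open they stand 13 mm farther back than shut.
Start: joints at [1.06, 0.313, 1.498, -0, 1.331, -0.223], TCP at [0.149, 0.503, 0.21] pointing down, gripper open.
Joint ranges: [-2.94, 2.94], [-0.97, 2.17], [0.19, 2.56], [-1.23, 4.37], [0.02, 3.11], [-2.88, 2.88]. Speed limits (rad/s): [2.39, 2.39, 3.01, 3.14, 3.14, 3.14].

## Interface

Orientations are given as a unit quaternion [w, x, y, z].
In Python, from rig import env, vision gives the robot as it stands.
- The arm moves only by the tool jog_arm, never from a script. Its argument "rows" is one flat list of numbers, 7 for each row, row after row: the turn, a rotation vector about the tool's x, y, z in units of 5 degrees (1.0 is 5 degrees), then the shift along the tool's x, y, z in units of 25 mm (1.0 is 25 mm), then the closure in counts, from 0 (fully open) to 255 (shut). In form: [ax, ay, az, x, y, z, claw, ax, ay, az, x, y, z, claw, ...]. A call has 1 to 8 rows; each row is the pose to reach, as a shift and turn from the pose commanded when the call began, along the tool's axes at that moment; what a row does not reach only later rows make up. A row lasts 1/10 s, in which the tool goes at most 50 mm and 8.59 degrees, less where a joint would pass 70% of its speed; a pose out of reach is approached as far as the arm can. A call with a gripper value outside its range is refused whole. The fingers move at their own pace and stop on an object; "squeeze" is the grip in N (left out, the last holds). Time passes only in rows, so rows that repeat a pose let the fingers close. It gives the time, the measured TCP pose, the force and the opening at its end, in the units of the state.
- env.state(): the state, without advancing time (a new reading comes with each control period).
- vision.read_camera(name): name is "scene" or "top" or "wrist"; returns a dict with "image" (420x560x3 uint8, red, green, blue), "z_map" (420x560 float32, m along the optical axis (not along the pixel's ray), 0 where there is no reading), "vfov" (degrees; the focal length in pixels is half the picture's height over the tangent of half this angle, whatever the lens; pixels are square), "cx", "cy" (the principal point, pixels), "pose" (4x4, takes a point from camera to world coordinates); the wrist camera has in their place "T_tool_cam" (4x4, takes a point from camera to tool coordinates, whose origin is the TCP and whose axes are the flange's). Camera axes: x right, y down, z forward; pixel columns grow to the right and rows downward; lengths in m; the calibration is good to about 2 mm. A picture is of the moment at which its call begins: read the wrist's pose just before it.
- env.job_done(): hands the job in, once; it reports no verdict.
The state is a dict: "clock": time; "joints": joint angles; "joint_vel": joint speeds; "joint_efforts": joint torques, N m; "ee_pos": TCP position; "tool_rot": TCP orientation; "contact_force": force on the tool from outside, world axes, zero at the start; "wrist_torque": the same for the moment, N m; "grip_width": opening from 0.0 (shut) to 1.0 (fully open).
Only numpy, scipy, OpenCV 4.12 (cv2) and the standard library are available. Lean on these libraries where they do the work, as an engineer would, in place of code of your own. Each camera call takes 0.05 s, during which the arm holds its last target. There are 200 camera calls.

## Working session

There is one attempt and no reset: what is moved stays moved. The work goes in short steps, Python scripts to look and compute and a tool call to move; the robot and the scene stay as the last step left them, time stands still between calls to the robot, and variables do not carry over. Pictures are saved under pics/ and viewed, about 8 in all and at most 12, crops included, and the job is handed in when it is done.

Besides the shell and the picture viewer there is one more tool, called after ">>>" as a command line: name --argument value ..., lists and objects as JSON in quotes. jog_arm: Moves the arm, as the interface text tells. Its arguments: {"type":"object","properties":{"rows":{"type":"array","items":{"type":"number"}},"squeeze":{"type":"number"}},"required":["rows"]}

```bash
ls; mkdir -p pics; cat > h.py <<'E'
import numpy as np, cv2
from rig import env, vision
from scipy.spatial.transform import Rotation as R
def Rt(s):
    q=s["tool_rot"]; return R.from_quat([q[1],q[2],q[3],q[0]]).as_matrix()
def cam(name):
    s=env.state(); c=vision.read_camera(name)
    if "pose" in c: T=np.array(c["pose"])
    else:
        W=np.eye(4); W[:3,:3]=Rt(s); W[:3,3]=s["ee_pos"]; T=W@np.array(c["T_tool_cam"])
    f=210/np.tan(np.radians(c["vfov"])/2)
    z=c["z_map"]; v,u=np.mgrid[:420,:560]
    P=np.stack([(u-c["cx"])/f*z,(v-c["cy"])/f*z,z],-1)@T[:3,:3].T+T[:3,3]
    P[z==0]=np.nan
    return c,T,f,P
def save(n,c,crop=None,s=1):
    im=c["image"][:,:,::-1]
    if crop: im=im[crop[1]:crop[3],crop[0]:crop[2]]
    cv2.imwrite("pics/"+n,cv2.resize(im,None,fx=s,fy=s))
E
python3 - <<'E'
from h import *
s=env.state(); print(s)
for n in("scene","top"):
    c,T,f,P=cam(n); save(n+"0.png",c); np.save(n+"0.npy",P); print(n,T.round(3).tolist(),f,c["cx"],c["cy"])
E
python3 -c "
import cv2,numpy as np
a=cv2.imread('pics/scene0.png');b=cv2.imread('pics/top0.png')"
```

```text
pics
{'clock': 0.0, 'joints': array([ 1.05960919e+00,  3.13457443e-01,  1.49844900e+00, -1.73861417e-05,
        1.33099238e+00, -2.23396536e-01]), 'joint_vel': array([ 1.36924188e-04,  5.74040803e-04,  4.38018498e-04, -6.34236702e-05,
        5.87368159e-04, -1.30440335e-03]), 'joint_efforts': array([-1.00569872e-03, -4.12278914e+01, -2.59737915e+01, -2.60967499e-04,
        4.26081780e-03, -2.24748868e-05]), 'ee_pos': array([0.14888331, 0.50314702, 0.2094268 ]), 'tool_rot': array([-2.26636613e-04,  1.43397155e-01,  9.89665009e-01, -6.12559891e-04]), 'contact_force': array([0.31223005, 0.16182902, 0.74776334]), 'wrist_torque': array([ 0.09015567, -0.02699344, -0.01231161]), 'grip_width': 1.0003367940855064}
scene [[-0.509, 0.629, -0.587, 1.098], [0.86, 0.364, -0.356, 0.23], [-0.01, -0.687, -0.727, 0.778], [0.0, 0.0, 0.0, 1.0]] 483.732083335945 282.58280354088987 209.60253820999347
top [[0.021, -0.997, 0.076, 0.44], [-0.999, -0.024, -0.03, -0.096], [0.032, -0.075, -0.997, 1.225], [0.0, 0.0, 0.0, 1.0]] 495.30620677800925 282.90526383359753 207.73414655982168
```

View pics/top0.png

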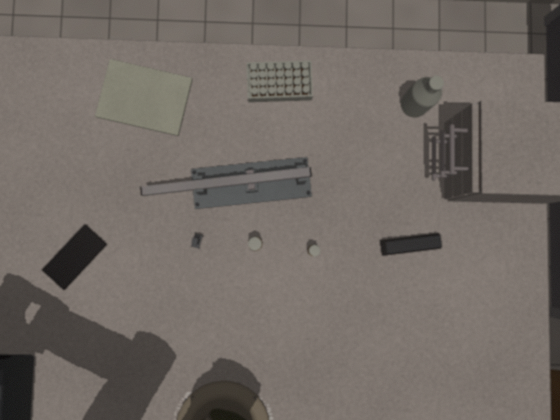

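View pics/scene0.png

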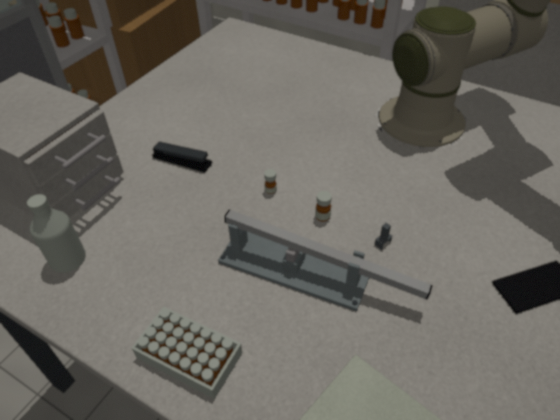

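The top view shows the tube from (143,190), its low +y end, to (310,173). The stand plate is around (252,183), the clip at (196,240), the vials at (255,243) and (313,250), and the stapler at (410,243).

```bash
python3 - <<'E'
import numpy as np,cv2
P=np.load("top0.npy")
def rect(mask,n):
    p=P[mask]; p=p[~np.isnan(p).any(1)]
    r=cv2.minAreaRect((p[:,:2]*1000).astype(np.float32)); print(n,len(p),r,"z",np.percentile(p[:,2],[2,50,98]).round(4), "mean",p.mean(0).round(4)); return p
v,u=np.mgrid[:420,:560]; z=P[...,2]
def box(a,b,c,d): return (u>a)&(u<c)&(v>b)&(v<d)
B=box(130,145,325,215)
print("table",np.nanmedian(z[260:300,300:400]))
p=rect(B&(z>.068),"tube")
rect(B&(z>.006)&(z<.02),"plate")
for n,b in dict(clip=(185,228,208,252),va=(300,238,325,262),vb=(243,230,268,256),st=(370,225,450,262)).items():
    m=box(*b); rect(m&(z>.01),n); zz=z[m]; rect(m&(z>np.nanmax(zz)-.008),n+" top")
# tube line fit
vx,vy,x0,y0=cv2.fitLine((p[:,:2]).astype(np.float32),cv2.DIST_HUBER,0,1e-4,1e-4).ravel();print(vx,vy,x0,y0)
d=np.array([vx,vy]);d*=np.sign(d[1]);t=(p[:,:2]-[x0,y0])@d
for a in np.arange(-.2,.21,.04):
    m=abs(t-a)<.008
    if m.any(): print(round(a,2),p[m].mean(0).round(4),np.median(p[m,2]).round(4))
P=np.load("scene0.npy");z=P[...,2]
m=box(370,218,398,250)&(z>.01);rect(m,"clip scene")
for k in range(4): 
    mm=m&(z>.015*k+.0)&(z<=.015*k+.015); 
    if mm.sum()>4: rect(mm,k)
E
```

```text
table 0.00044487597031750425
tube 1797 ((588.6749267578125, 4.83447265625), (44.02031707763672, 400.1548767089844), 5.742725849151611) z [0.0691 0.0858 0.1027] mean [ 0.5875 -0.0053  0.0857]
plate 3357 ((599.8527221679688, 4.022369384765625), (167.93228149414062, 477.1452331542969), 1.7373138666152954) z [0.0066 0.0125 0.0174] mean [ 0.5907 -0.0484  0.0124]
clip 123 ((448.4710388183594, 76.17346954345703), (20.239269256591797, 33.09711456298828), 73.7957763671875) z [0.0146 0.0212 0.058 ] mean [0.4484 0.0744 0.0313]
clip top 30 ((448.20391845703125, 75.75091552734375), (13.626877784729004, 13.233057975769043), 72.0499267578125) z [0.0532 0.0558 0.0597] mean [0.4484 0.0758 0.0558]
va 121 ((431.6023254394531, -205.42239379882812), (26.404396057128906, 25.50784683227539), 47.909236907958984) z [0.0174 0.0542 0.0593] mean [ 0.4319 -0.2046  0.0494]
va top 79 ((431.36981201171875, -207.03631591796875), (23.63507843017578, 23.936717987060547), 0.331408828496933) z [0.0534 0.0556 0.0596] mean [ 0.4319 -0.206   0.0557]
vb 163 ((444.97509765625, -65.69622039794922), (32.544525146484375, 32.206
[... 1113 characters left out ...]
6887207031) z [0.0118 0.0283 0.0572] mean [0.4524 0.0765 0.0326]
0 19 ((454.1658935546875, 81.94650268554688), (17.180173873901367, 34.398048400878906), 42.31982421875) z [0.0103 0.013  0.0147] mean [0.459  0.0753 0.0128]
1 103 ((447.80133056640625, 75.67573547363281), (20.136735916137695, 33.5865478515625), 74.0494384765625) z [0.0154 0.0196 0.0294] mean [0.4533 0.0767 0.0205]
2 43 ((451.3445739746094, 78.09900665283203), (11.865809440612793, 18.384735107421875), 25.343467712402344) z [0.0309 0.0375 0.0449] mean [0.4521 0.0768 0.0375]
3 70 ((448.2748718261719, 76.0866470336914), (14.197360038757324, 15.669145584106445), 71.51470947265625) z [0.0463 0.0539 0.0578] mean [0.4495 0.0764 0.0527]
```

```bash
python3 - <<'E'
import numpy as np,cv2
v,u=np.mgrid[:420,:560]
PT=np.load("top0.npy"); PS=np.load("scene0.npy")
C0=np.array([0.59,-0.045]); yaw=np.arctan2(.125,.992)
for n,P,poly in(("top",PT,[(188,166),(312,152),(318,202),(192,213)]),("scene",PS,[(212,262),(228,205),(380,250),(366,312)])):
    m=np.zeros((420,560),np.uint8); cv2.fillPoly(m,[np.array(poly)],1); z=P[...,2]
    a=P[(m>0)&(z>.0085)&(z<.0165)]
    r=cv2.minAreaRect((a[:,:2]*1000).astype(np.float32)); print(n,"plate",r)
    w,h=r[1]; ang=np.radians(r[2]); ya=np.array([-np.sin(ang),np.cos(ang)]); ya*=np.sign(ya[1]); xa=np.array([ya[1],-ya[0]]); c=np.array(r[0])/1000; print("y axis",ya)
    # local coordinates; height map print near fulcrum & rests
    L=np.stack([(P[...,:2]-c)@xa,(P[...,:2]-c)@ya],-1)
    b=(abs(L[...,1])<.04)&(abs(L[...,0])<.04)&(z>.06)&(z<.076)&(abs(L[...,0])>.0135)
    q=L[b]; print("blade pts",len(q),q.mean(0).round(4) if len(q) else "",z[b].mean(), q.min(0),q.max(0))
    for s in(1,-1):
        b=(abs(L[...,1]-s*.12)<.03)&(abs(L[...,0])<.03)&(z>.08)&(z<.093)&(abs(L[...,0])>.0125)
        q=L[b]; print("cheeks",s,len(q),q.mean(0).round(4),q.min(0).round(4),q.max(0).round(4))
    b=(abs(L[...,0])<.05)&(abs(L[...,1])<.35)&(z>.066)
    t=L[b]; print("tube y ext",np.percentile(t[:,1],[.3,99.7]))
    for y in(-.13,-.08,.04,.08,.16,.22,.25):
        k=b&(abs(L[...,1]-y)<.008); kk=k&(z>np.nanmedian(z[k])-.006)
        print(y,L[kk][:,0].mean().round(4),np.median(z[kk]).round(4))
E
python3 - <<'E'
import cv2
a=cv2.imread('pics/top0.png')[145:260,130:330]
cv2.imwrite('pics/topc.png',cv2.resize(a,None,fx=4,fy=4,interpolation=cv2.INTER_CUBIC))
E
```

```text
top plate ((588.6233520507812, -52.67295837402344), (112.24732208251953, 289.8843688964844), 7.550893783569336)
y axis [-0.13140681  0.99132853]
blade pts 38 [ 0.0123 -0.0003] 0.0700196483283173 [-0.01635121 -0.00779341] [0.02804014 0.00739203]
cheeks 1 51 [0.0176 0.1157] [0.0128 0.0909] [0.0242 0.1329]
cheeks -1 25 [ 0.0193 -0.1204] [-0.0126 -0.1296] [ 0.0232 -0.1098]
tube y ext [-0.14020904  0.25593462]
-0.13 0.005 0.1014
-0.08 0.0052 0.098
0.04 0.0056 0.0876
0.08 0.0059 0.0849
0.16 0.0055 0.0776
0.22 0.0059 0.0734
0.25 0.0061 0.071
scene plate ((600.1132202148438, -50.74200439453125), (90.84095764160156, 289.7633972167969), 6.94287109375)
y axis [-0.12087963  0.99266717]
blade pts 31 [ 0.0149 -0.0005] 0.06579714585142889 [ 0.01375215 -0.00695801] [0.01644152 0.00731265]
cheeks 1 113 [-0.0186  0.1156] [-0.0271  0.0909] [-0.0125  0.139 ]
cheeks -1 9 [ 0.0131 -0.1217] [ 0.0125 -0.1281] [ 0.0139 -0.1093]
tube y ext [-0.14051726  0.25546512]
-0.13 -0.0031 0.1007
-0.08 -0.004 0.0969
0.04 -0.0054 0.0874
0.08 -0.0056 0.0839
0.16 -0.0066 0.0775
0.22 -0.007 0.0722
0.25 -0.0083 0.0701
```

View pics/topc.png

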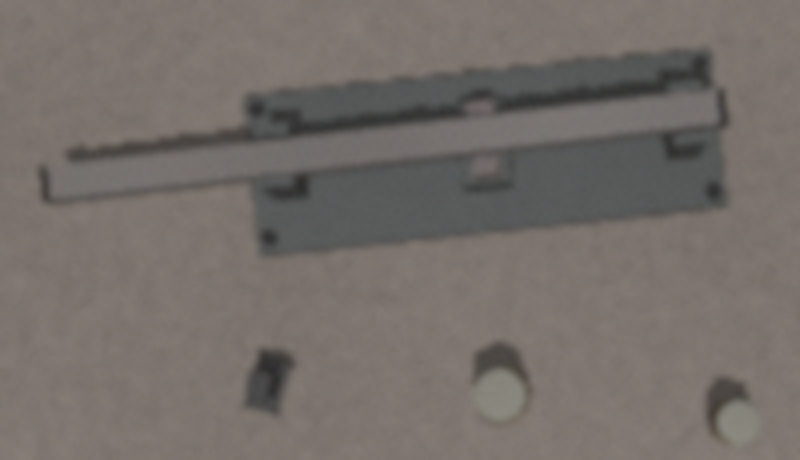

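The crop shows the fulcrum blade's pale tabs at crop (480,105) and (487,165), the tube's +y end at (45,183), and the clip at (267,385). Fulcrum ≈ (0.595,-0.052), stand yaw ≈ 7.2°, and tube end ≈ (0.562,0.204). I'll push with the sides of the shut fingers, with tool x along the tube.

>>> jog_arm --rows '[0,0,13.3,-18.76,-5.66,0,255,0,0,13.3,-18.76,-5.66,0,255,0,0,13.3,-18.76,-5.66,0,255,0,0,13.3,-18.76,-5.66,0,255,0,0,13.3,-18.76,-5.66,0,255,0,0,13.3,-18.76,-5.66,0,255,0,0,13.3,-18.76,-5.66,0,255,0,0,13.3,-18.76,-5.66,0,255]' --squeeze 20

```text
clock: 0.9
ee_pos: [0.4848, 0.2824, 0.2098]
tool_rot: [-0.0, 0.665, 0.747, -0.0]
contact_force: [-0.5, 1.2, 0.5]
grip_width: -0.001
```

>>> jog_arm --rows '[0,0,0,-2.2,2.7,0,255,0,0,0,-2.2,2.7,0,255,0,0,0,-2.2,2.7,2,255,0,0,0,-2.2,2.7,4,255,0,0,0,-2.2,2.7,5.4,255,0,0,0,-2.2,2.7,6.2,255,0,0,0,-2.2,2.7,6.4,255,0,0,0,-2.2,2.7,6.4,255]'

```text
clock: 1.7
ee_pos: [0.5571, 0.2376, 0.0498]
tool_rot: [-0.0, 0.663, 0.749, -0.0]
contact_force: [0.9, -0.2, -0.1]
grip_width: 0.0
```

```bash
cat >> h.py <<'E'
F=np.array([.5948,-.0518]); YA=np.array([-.126,.992]); XA=np.array([.992,.126])
def tube():
    s=env.state(); l=np.array(s["ee_pos"][:2])-F
    print("t",round(s["clock"],2),"tcp local",(l@XA).round(4),(l@YA).round(4),"z",round(s["ee_pos"][2],4),"f",np.round(s["contact_force"],1))
    R_=Rt(s); print("toolx angle",np.degrees(np.arctan2(R_[1,0],R_[0,0])).round(2),"w",round(s["grip_width"],3))
    for n in("top","scene"):
        c,T,f,P=cam(n); z=P[...,2]; L=np.stack([(P[...,:2]-F)@XA,(P[...,:2]-F)@YA],-1)
        b=(abs(L[...,0])<.025)&(z>.064)&(z<.125)&(L[...,1]>-.3)&(L[...,1]<l@YA-.013)
        t=L[b][:,1]; o=[]
        for y in(-.2,-.15,-.08,-.04,.05,.08,.16,.2):
            k=b&(abs(L[...,1]-y)<.008)
            if k.sum()>5: k&=z>np.nanmedian(z[k])-.006; o.append((y,float(L[k][:,0].mean().round(4)),float(np.median(z[k]).round(4))))
        print(n,"ext",np.percentile(t,[.3,99.7]).round(4),o)
    return c
E
python3 -c "
from h import *
c=tube(); save('scene1.png',c)"
```

```text
t 1.7 tcp local -0.001 0.2918 z 0.0498 f [ 0.9 -0.2 -0.1]
toolx angle 97.01 w 0.0
top ext [-0.1402  0.2561] [(-0.08, -0.0005, 0.097), (-0.04, -0.0009, 0.0938), (0.05, -0.0008, 0.0871), (0.08, -0.0013, 0.0846), (0.16, -0.0015, 0.078), (0.2, -0.0016, 0.0745)]
scene ext [-0.1404  0.256 ] [(-0.08, 0.0014, 0.0968), (-0.04, 0.0011, 0.0938), (0.05, 0.0007, 0.0861), (0.08, 0.0004, 0.0841), (0.16, -0.0003, 0.0771), (0.2, -0.0004, 0.0741)]
```

>>> jog_arm --rows '[0,0,0,-0.4,0,0,255,0,0,0,-0.7,0,0,255,0,0,0,-0.9,0,0,255,0,0,0,-1.05,0,0,255,0,0,0,-1.2,0,0,255,0,0,0,-1.3,0,0,255,0,0,0,-1.4,0,0,255,0,0,0,-1.4,0,0,255]'

```text
clock: 2.6
ee_pos: [0.5615, 0.2026, 0.05]
tool_rot: [0.0, 0.663, 0.749, 0.0]
contact_force: [0.2, -0.4, -1.0]
grip_width: 0.006
```

>>> jog_arm --rows '[0,0,0,0.2,0,0,255,0,0,0,0.6,0,0,255,0,0,0,0.6,0,0,255,0,0,0,0.6,0,0,255]'

```text
clock: 3.0
ee_pos: [0.5594, 0.2183, 0.05]
tool_rot: [-0.0, 0.662, 0.749, -0.0]
contact_force: [0.1, -0.5, 0.7]
grip_width: 0.001
```

```bash
python3 -c "
from h import *
c=tube()"
```

```text
t 3.0 tcp local -0.0011 0.2724 z 0.05 f [ 0.1 -0.5  0.7]
toolx angle 97.07 w 0.001
top ext [-0.1401  0.2557] [(-0.08, -0.0006, 0.0974), (-0.04, -0.0008, 0.0943), (0.05, -0.0009, 0.087), (0.08, -0.0008, 0.0845), (0.16, -0.0013, 0.0785), (0.2, -0.0016, 0.0748)]
scene ext [-0.14    0.2563] [(-0.08, 0.0009, 0.097), (-0.04, 0.001, 0.0938), (0.05, 0.0005, 0.0864), (0.08, 0.0001, 0.084), (0.16, -0.0, 0.0773), (0.2, -0.0007, 0.0742)]
```

The measurements show no movement of the tube, so I'll look.

```bash
python3 -c "
from h import *
c=cam('scene')[0]; save('scene2.png',c,(300,180,500,330),4)
c,T,f,P=cam('wrist'); save('w2.png',c)"
```

```text
(no output)
```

View pics/scene2.png

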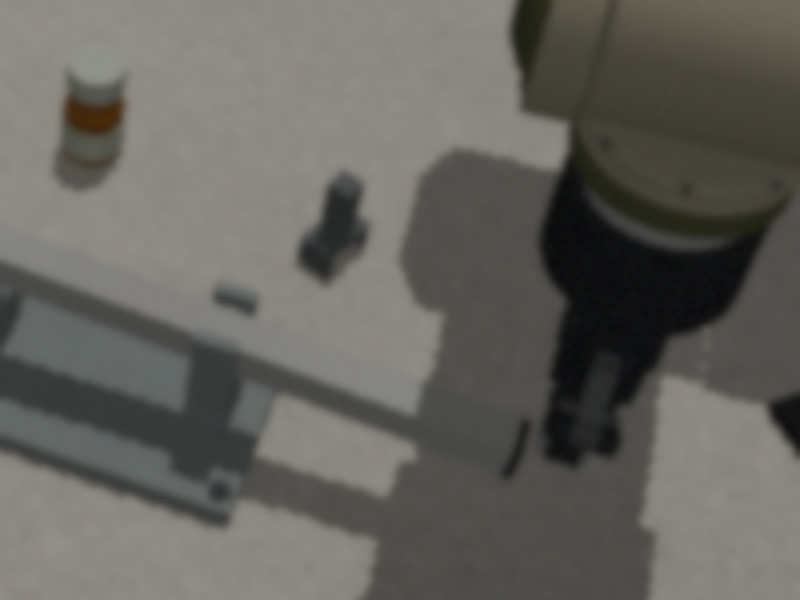

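The crop shows a clear gap between the tube end at (515,450) and the finger at (548–620,430). I'll measure the finger's extent from depth.

```bash
python3 -c "
from h import *
s=env.state(); print(s['ee_pos'],s['grip_width'],(np.array(s['ee_pos'][:2])-F)@YA)
for n in('scene','top'):
    c,T,f,P=cam(n); z=P[...,2]; L=np.stack([(P[...,:2]-F)@XA,(P[...,:2]-F)@YA],-1)
    for lo in(.04,.05,.06,.07,.08,.09,.1,.12):
        k=(abs(L[...,0])<.05)&(L[...,1]>.235)&(L[...,1]<.36)&(z>lo)&(z<lo+.01)
        if k.sum()>3:
            q=L[k]; h=np.histogram(q[:,1],np.arange(.235,.335,.01))[0]; print(n,lo,k.sum(),h,q[q[:,1]>.26].min(0) if (q[:,1]>.26).any() else '')
"
```

```text
[0.55960406 0.21761283 0.04998494] 0.0004940998231991731 0.2716922108905348
scene 0.05 40 [19 18  3  0  0  0  0  0  0  0] 
scene 0.06 85 [27 44 14  0  0  0  0  0  0  0] [0.00328754 0.26362119]
scene 0.07 102 [50 32 11  2  7  0  0  0  0  0] [0.00053857 0.26093503]
scene 0.08 35 [ 0  0  7 18 10  0  0  0  0  0] [0.00439179 0.2611149 ]
scene 0.09 20 [ 0  0  3 12  5  0  0  0  0  0] [-0.00453889  0.26091923]
scene 0.12 26 [ 0  0 14  8  4  0  0  0  0  0] [0.0057402  0.26004515]
top 0.06 29 [12 14  3  0  0  0  0  0  0  0] 
top 0.07 63 [28 24 11  0  0  0  0  0  0  0] [-0.00549398  0.26028395]
top 0.08 11 [0 0 8 3 0 0 0 0 0 0] [-0.01280517  0.26009813]
```

```bash
python3 -c "
from h import *
c,T,f,P=cam('scene')
for px in((436,293),(441,295),(446,296),(453,293),(428,298),(431,286)):
    d=T[:3,:3]@np.array([(px[0]-c['cx'])/f,(px[1]-c['cy'])/f,1]);o=T[:3,3]
    for X in(0,.014):
        t=(X-(o[:2]-F)@XA)/(d[:2]@XA); p=o+t*d; print(px,X,'y',((p[:2]-F)@YA).round(4),'z',p[2].round(4),P[px[1],px[0]].round(3))
"
```

```text
(436, 293) 0 y 0.267 z 0.0671 [0.574 0.213 0.084]
(436, 293) 0.014 y 0.2656 z 0.0857 [0.574 0.213 0.084]
(441, 295) 0 y 0.2758 z 0.0661 [0.574 0.222 0.084]
(441, 295) 0.014 y 0.2742 z 0.0848 [0.574 0.222 0.084]
(446, 296) 0 y 0.2839 z 0.0679 [ 0.507  0.23  -0.001]
(446, 296) 0.014 y 0.2821 z 0.0865 [ 0.507  0.23  -0.001]
(453, 293) 0 y 0.2923 z 0.082 [ 0.493  0.239 -0.001]
(453, 293) 0.014 y 0.2904 z 0.1003 [ 0.493  0.239 -0.001]
(428, 298) 0 y 0.2576 z 0.0458 [ 0.528  0.202 -0.001]
(428, 298) 0.014 y 0.2565 z 0.065 [ 0.528  0.202 -0.001]
(431, 286) 0 y 0.2553 z 0.0816 [0.553 0.201 0.069]
(431, 286) 0.014 y 0.2542 z 0.0999 [0.553 0.201 0.069]
```

View pics/w2.png

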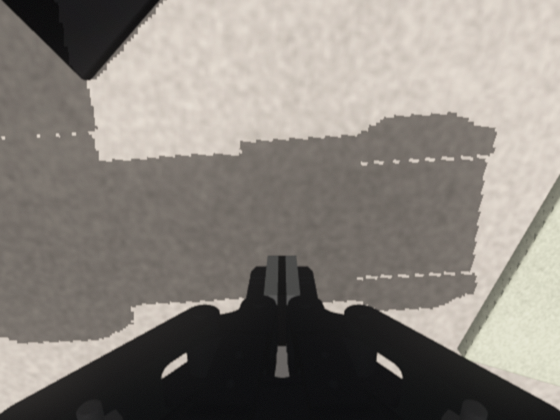

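The wrist view shows two narrow grey pads between darker finger heads, at about (282,265). The tips look about 17–20 mm higher than I assumed, so they passed over the low end. I'll go lower and push again.

>>> jog_arm --rows '[0,0,0,0.25,0,0.2,255,0,0,0,0.25,0,0.5,255,0,0,0,0.25,0,0.8,255,0,0,0,0.25,0,0.92,255,0,0,0,0.25,0,0.92,255,0,0,0,0.1,0,0.92,255,0,0,0,-0.05,0,0.92,255,0,0,0,-0.15,0,0.92,255]'

```text
clock: 4.15
ee_pos: [0.5603, 0.2137, 0.0273]
tool_rot: [0.0, 0.663, 0.749, 0.0]
contact_force: [-0.5, 3.5, 0.8]
grip_width: -0.003
```

>>> jog_arm --rows '[0,0,0,-0.12,0,0,255,0,0,0,-0.24,0,0,255,0,0,0,-0.36,0,0,255,0,0,0,-0.48,0,0,255,0,0,0,-0.48,0,0,255]'

```text
clock: 4.65
ee_pos: [0.562, 0.2023, 0.0277]
tool_rot: [0.0, 0.663, 0.749, 0.001]
contact_force: [-0.6, 3.9, 3.0]
grip_width: 0.002
```

```bash
python3 -c "
from h import *
c=tube(); save('scene3.png',c,(300,180,500,330),4)"
```

```text
t 4.65 tcp local -0.0006 0.2562 z 0.0277 f [-0.6  3.9  3. ]
toolx angle 97.0 w 0.002
top ext [-0.1517  0.2416] [(-0.15, -0.0014, 0.103), (-0.08, -0.0011, 0.0983), (-0.04, -0.001, 0.0951), (0.05, -0.0011, 0.0869), (0.08, -0.0015, 0.0848), (0.16, -0.0018, 0.0777), (0.2, -0.0019, 0.0736)]
scene ext [-0.1518  0.2421] [(-0.15, 0.0005, 0.1027), (-0.08, -0.0, 0.0971), (-0.04, 0.0002, 0.094), (0.05, 0.0001, 0.0862), (0.08, -0.0001, 0.0838), (0.16, -0.0006, 0.0773), (0.2, -0.0004, 0.0739)]
```

Contact works at 3.9 N, and the tube moved 11.6 mm. I'll back off and check.

>>> jog_arm --rows '[0,0,0,0.3,0,0,255,0,0,0,0.6,0,0,255,0,0,0,0.6,0,0,255,0,0,0,0.6,0,0,255]'

```text
clock: 5.15
ee_pos: [0.5595, 0.2171, 0.0267]
tool_rot: [-0.0, 0.662, 0.749, -0.0]
contact_force: [0.2, 0.5, -0.0]
grip_width: -0.0
```

```bash
cat >> h.py <<'E'
def q():
    s=env.state(); l=(np.array(s["ee_pos"][:2])-F)@YA
    c,T,f,P=cam("top"); z=P[...,2]; L=np.stack([(P[...,:2]-F)@XA,(P[...,:2]-F)@YA],-1)
    b=(abs(L[...,0])<.025)&(z>.064)&(z<.125)&(L[...,1]>-.33)
    zz=[]
    for y in(-.16,-.13,-.08,.08,.13,l-.07):
        k=b&(abs(L[...,1]-y)<.01); zz.append(float(np.median(z[k&(z>np.nanmedian(z[k])-.006)]).round(4)) if k.sum()>5 else None)
    print("t",round(s["clock"],2),"tcp",l.round(4),"f",np.round(s["contact_force"],1),"-y end",np.percentile(L[b][:,1],.3).round(4),"z",zz)
    return c
E
python3 -c "
from h import *
q()"
```

```text
t 5.15 tcp 0.2712 f [ 0.2  0.5 -0. ] -y end -0.1515 z [0.1035, 0.1015, 0.0977, 0.0847, 0.0814, 0.0747]
```

>>> jog_arm --rows '[0,0,0,-0.4,0,0,255,0,0,0,-0.6,0,0,255,0,0,0,-0.76,0,0,255,0,0,0,-0.92,0,0,255,0,0,0,-0.6,0,0,255,0,0,0,-0.32,0,0,255,0,0,0,-0.32,0,0,255,0,0,0,-0.32,0,0,255]'

```text
clock: 6.0
ee_pos: [0.5605, 0.2093, 0.0269]
tool_rot: [0.0, 0.662, 0.749, -0.0]
contact_force: [-0.4, 0.1, -0.4]
grip_width: 0.003
```

```bash
python3 -c "
from h import *
q()"
```

```text
t 6.0 tcp 0.2633 f [-0.4  0.1 -0.4] -y end -0.1619 z [0.0941, 0.0924, 0.0923, 0.0895, 0.0879, 0.0871]
```

>>> jog_arm --rows '[0,0,0,0,0,0,255,0,0,0,0,0,0,255,0,0,0,0,0,0,255,0,0,0,0,0,0,255,0,0,0,0,0,0,255]'

```text
clock: 6.55
ee_pos: [0.5607, 0.209, 0.027]
tool_rot: [0.0, 0.663, 0.749, -0.0]
contact_force: [-0.1, -0.3, 0.6]
grip_width: -0.001
```

```bash
python3 -c "
from h import *
tube();q()"
```

```text
t 6.55 tcp local -0.001 0.263 z 0.027 f [-0.1 -0.3  0.6]
toolx angle 97.01 w -0.001
top ext [-0.1621  0.2352] [(-0.15, -0.0014, 0.0931), (-0.08, -0.0015, 0.0919), (-0.04, -0.0013, 0.0913), (0.05, -0.0014, 0.09), (0.08, -0.0016, 0.0893), (0.16, -0.001, 0.088), (0.2, -0.0011, 0.0876)]
scene ext [-0.1624  0.2466] [(-0.15, 0.0005, 0.0894), (-0.08, -0.0003, 0.0898), (-0.04, -0.0003, 0.0897), (0.05, -0.0002, 0.09), (0.08, 0.0002, 0.0902), (0.16, -0.0003, 0.0902), (0.2, -0.0003, 0.0904)]
t 6.65 tcp 0.263 f [ 0.3 -0.1  0.3] -y end -0.1624 z [0.0908, 0.0905, 0.0906, 0.0907, 0.0902, 0.0903]
```

The tube tipped up and is level. I'll nudge it 3 mm more to centre it, because its centre of mass has probably only just crossed the blade's +y edge.

>>> jog_arm --rows '[0,0,0,-0.4,0,0,255,0,0,0,-0.56,0,0,255,0,0,0,-0.64,0,0,255,0,0,0,-0.72,0,0,255,0,0,0,-0.72,0,0,255,0,0,0,-0.4,0,0,255,0,0,0,0.2,0,0,255,0,0,0,0.6,0,0,255]'

```text
clock: 7.5
ee_pos: [0.5585, 0.2255, 0.027]
tool_rot: [0.0, 0.662, 0.749, 0.0]
contact_force: [-0.2, 0.2, -0.4]
grip_width: -0.003
```

```bash
python3 -c "
from h import *
q();tube()"
```

```text
t 7.5 tcp 0.2797 f [-0.2  0.2 -0.4] -y end -0.1647 z [0.0925, 0.0919, 0.0918, 0.09, 0.0884, 0.0881]
t 7.55 tcp local -0.0012 0.2809 z 0.027 f [-0.1  1.4 -0.8]
toolx angle 97.13 w -0.004
top ext [-0.1642  0.2327] [(-0.15, -0.0015, 0.0959), (-0.08, -0.0013, 0.0932), (-0.04, -0.0013, 0.0925), (0.05, -0.0019, 0.0888), (0.08, -0.0019, 0.0878), (0.16, -0.0018, 0.0843), (0.2, -0.0014, 0.0834)]
scene ext [-0.1639  0.2654] [(-0.15, 0.0003, 0.0978), (-0.08, -0.0004, 0.0942), (-0.04, -0.0001, 0.0922), (0.05, -0.0003, 0.0876), (0.08, -0.0002, 0.0863), (0.16, -0.0004, 0.0825), (0.2, -0.0003, 0.0802)]
```

>>> jog_arm --rows '[0,0,0,0,0,0,255,0,0,0,0,0,0,255,0,0,0,0,0,0,255,0,0,0,0,0,0,255,0,0,0,0,0,0,255,0,0,0,0,0,0,255]'

```text
clock: 8.25
ee_pos: [0.5588, 0.2239, 0.027]
tool_rot: [-0.0, 0.663, 0.749, -0.0]
contact_force: [0.4, -0.7, -1.0]
grip_width: 0.001
```

```bash
python3 -c "
from h import *
q()"
```

```text
t 8.25 tcp 0.278 f [ 0.4 -0.7 -1. ] -y end -0.1654 z [0.09, 0.0902, 0.0903, 0.0909, 0.0901, 0.0911]
```

>>> jog_arm --rows '[0,0,0,0,0,0,255,0,0,0,0,0,0,255,0,0,0,0,0,0,255,0,0,0,0,0,0,255]'

```text
clock: 8.7
ee_pos: [0.5588, 0.2239, 0.027]
tool_rot: [0.0, 0.663, 0.749, 0.0]
contact_force: [-1.1, 0.7, 0.3]
grip_width: -0.0
```

```bash
python3 -c "
from h import *
q()"
```

```text
t 8.7 tcp 0.2781 f [-1.1  0.7  0.3] -y end -0.1644 z [0.0956, 0.094, 0.0938, 0.0884, 0.0872, 0.0842]
```

```bash
python3 -c "
from h import *
for i in range(24): q()" | awk '{print $3,$0}' | cut -c1-150
```

```text
tcp t 8.75 tcp 0.2781 f [0.5 0.2 0.5] -y end -0.1646 z [0.0951, 0.0934, 0.0931, 0.0884, 0.0871, 0.0846]
tcp t 8.8 tcp 0.2781 f [0.1 0.7 0.7] -y end -0.1649 z [0.0924, 0.0913, 0.0914, 0.0885, 0.0887, 0.0881]
tcp t 8.85 tcp 0.2781 f [-0.6 -0.2 -0.4] -y end -0.1651 z [0.0892, 0.0892, 0.09, 0.091, 0.091, 0.0924]
tcp t 8.9 tcp 0.2781 f [ 0.1 -1.   0.1] -y end -0.1649 z [0.0901, 0.0893, 0.0904, 0.0914, 0.091, 0.0921]
tcp t 8.95 tcp 0.2781 f [ 0.3 -0.5  0.9] -y end -0.1647 z [0.0928, 0.0918, 0.0913, 0.0893, 0.089, 0.0873]
tcp t 9.0 tcp 0.2781 f [ 0.4 -0.3 -0.2] -y end -0.1642 z [0.0948, 0.0941, 0.0924, 0.0883, 0.0879, 0.0857]
tcp t 9.05 tcp 0.2781 f [-0.3 -0.5  0.6] -y end -0.1646 z [0.0948, 0.0931, 0.0926, 0.0884, 0.0873, 0.0853]
tcp t 9.1 tcp 0.2781 f [0.2 0.9 0.1] -y end -0.1648 z [0.0929, 0.0919, 0.0917, 0.0897, 0.0887, 0.0875]
tcp t 9.15 tcp 0.278 f [-0.3 -0.7 -0.8] -y end -0.1654 z [0.0906, 0.0893, 0.0901, 0.0908, 0.0901, 0.0919]
tcp t 9.2 tcp 0.2781 f [0.1 0.6 0.4] -y end -0.1652 z [0.0897, 0.0892, 0.0903, 0.091, 0.0908, 0.0918]
tcp t 9.25 tcp 0.2781 f [-0.1 -0.6 -0.7] -y end -0.1647
[... 712 characters left out ...]
 -1.1] -y end -0.1647 z [0.0937, 0.0917, 0.0921, 0.0891, 0.0882, 0.0859]
tcp t 9.65 tcp 0.2781 f [-0.8 -0.3  0.3] -y end -0.1647 z [0.0935, 0.0913, 0.092, 0.0895, 0.089, 0.0891]
tcp t 9.7 tcp 0.2781 f [ 1.3  0.1 -0.1] -y end -0.165 z [0.0898, 0.0899, 0.0897, 0.0905, 0.0906, 0.0918]
tcp t 9.75 tcp 0.2781 f [ 0.3 -0.7  0.3] -y end -0.1653 z [0.0902, 0.09, 0.0901, 0.091, 0.0904, 0.091]
tcp t 9.8 tcp 0.2781 f [ 0.1  0.1 -0.4] -y end -0.1647 z [0.0931, 0.0918, 0.0925, 0.0898, 0.0891, 0.0879]
tcp t 9.85 tcp 0.2781 f [0.3 0.6 0.4] -y end -0.1645 z [0.0933, 0.092, 0.0916, 0.0894, 0.0884, 0.0875]
tcp t 9.9 tcp 0.2781 f [ 0.4  0.  -0.3] -y end -0.1648 z [0.0921, 0.0909, 0.0911, 0.0898, 0.0892, 0.0886]
```

The rocking is dying out. The asymmetry of its amplitude (about 0.022 rad +y down against 0.0065 rad −y down) implies the centre of mass is still about 4 mm to +y, so I'll nudge another 4 mm.

>>> jog_arm --rows '[0,0,0,-0.8,0,0,255,0,0,0,-1.1,0,0,255,0,0,0,-1.22,0,0,255,0,0,0,-1.3,0,0,255,0,0,0,-1.38,0,0,255,0,0,0,-1.46,0,0,255,0,0,0,-1.46,0,0,255,0,0,0,-1.2,0,0,255]'

```text
clock: 10.75
ee_pos: [0.5626, 0.1938, 0.027]
tool_rot: [0.0, 0.663, 0.749, -0.0]
contact_force: [-0.6, -0.1, 0.4]
grip_width: 0.0
```

>>> jog_arm --rows '[0,0,0,0.8,0,0,255,0,0,0,1.6,0,0,255,0,0,0,1.6,0,-2,255,0,0,0,1.6,0,-4,80,0,0,0,1.6,0,-4,80]'

```text
clock: 11.25
ee_pos: [0.5606, 0.235, 0.134]
tool_rot: [0.004, 0.662, 0.749, 0.005]
contact_force: [-0.4, -0.7, -0.6]
grip_width: 0.332
```

```bash
python3 -c "
from h import *
for i in range(16): q()" | cut -c1-150
```

```text
t 11.25 tcp 0.2888 f [-0.4 -0.7 -0.6] -y end -0.1682 z [0.0907, 0.0909, 0.0909, 0.0904, 0.0896, 0.0904]
t 11.3 tcp 0.2886 f [ 0.5 -0.5 -1.2] -y end -0.1684 z [0.0899, 0.0898, 0.0902, 0.091, 0.0901, 0.0911]
t 11.35 tcp 0.2883 f [ 0.1 -0.4 -0.7] -y end -0.1681 z [0.09, 0.0901, 0.0909, 0.0903, 0.0896, 0.09]
t 11.4 tcp 0.2882 f [ 0.2  0.4 -0.9] -y end -0.1684 z [0.0908, 0.0899, 0.0907, 0.0901, 0.0907, 0.0905]
t 11.45 tcp 0.2881 f [-0.1 -0.6 -0.6] -y end -0.1687 z [0.0903, 0.0897, 0.0908, 0.0906, 0.0905, 0.0912]
t 11.5 tcp 0.288 f [ 0.2  0.  -0.6] -y end -0.1683 z [0.0907, 0.0904, 0.0904, 0.0904, 0.0898, 0.09]
t 11.55 tcp 0.288 f [-0.4  0.5  0.1] -y end -0.1683 z [0.09, 0.0897, 0.0901, 0.0908, 0.0904, 0.0906]
t 11.6 tcp 0.288 f [ 0.3  1.2 -0.3] -y end -0.1684 z [0.0903, 0.09, 0.0905, 0.0904, 0.0898, 0.0899]
t 11.65 tcp 0.288 f [ 0.3 -1.  -0.1] -y end -0.1684 z [0.0901, 0.0899, 0.0905, 0.091, 0.0909, 0.0905]
t 11.7 tcp 0.288 f [-0.  -0.2 -0.2] -y end -0.1683 z [0.0912, 0.0899, 0.0908, 0.0902, 0.0898, 0.0898]
t 11.75 tcp 0.288 f [0.4 0.6 0.1] -y end -0.1681 z [0.0905, 0.0907, 0.0904, 0.0904, 0.0905, 0.0908]
t 11.8 tcp 0.288 f [-0.  -0.4  0.1] -y end -0.1687 z [0.0901, 0.0904, 0.0901, 0.0902, 0.0902, 0.0901]
t 11.85 tcp 0.288 f [-0.2  0.   0.5] -y end -0.1684 z [0.0908, 0.0904, 0.0906, 0.0899, 0.0898, 0.0907]
t 11.9 tcp 0.288 f [-0.2 -0.1  0.4] -y end -0.1686 z [0.0904, 0.0897, 0.0901, 0.0899, 0.0902, 0.0907]
t 11.95 tcp 0.288 f [-0.6  0.4  0.2] -y end -0.1687 z [0.0902, 0.0896, 0.0911, 0.0906, 0.0897, 0.0903]
t 12.0 tcp 0.288 f [-0.1 -0.4  0.2] -y end -0.1686 z [0.0905, 0.0895, 0.0903, 0.0907, 0.0904, 0.0913]
```

The tube is steady and level. Next I'll go above the clip and check the true fingertip position from wrist depth.

>>> jog_arm --rows '[0,0,0,0,0,-1.5,100,0,0,4.66,-5.75,-5.25,-1.5,100,0,0,4.66,-5.75,-5.25,-1.5,100,0,0,4.66,-5.75,-5.25,-1.5,100,0,0,4.66,-5.75,-5.25,-1.5,100,0,0,4.66,-5.75,-5.25,-1.5,100,0,0,4.66,-5.75,-5.25,0,100,0,0,4.66,-5.75,-5.25,0,100]'

```text
clock: 12.85
ee_pos: [0.443, 0.0754, 0.1244]
tool_rot: [-0.002, 0.8, 0.6, -0.002]
contact_force: [-0.3, 1.2, 0.1]
grip_width: 0.606
```

```bash
python3 -c "
from h import *
s=env.state(); R_=Rt(s); print(s['ee_pos'],s['grip_width'],np.degrees(np.arctan2(R_[1,0],R_[0,0])),R_.round(3).tolist())
c,T,f,P=cam('wrist'); save('w4.png',c)
print(np.array(c['T_tool_cam']).round(3).tolist())
W=(P-s['ee_pos'])@R_  # tool coords
k=(W[...,2]>-.06)&(W[...,2]<.012); 
for lo in np.arange(-.06,.012,.006):
    m=k&(W[...,2]>lo)&(W[...,2]<=lo+.006)
    if m.sum(): print(lo.round(3),m.sum(),W[m].min(0).round(4),W[m].max(0).round(4))
z=P[...,2]; g=(np.hypot(P[...,0]-.448,P[...,1]-.0757)<.035)&(z>.01)&(z<.07); 
if g.sum(): r=cv2.minAreaRect((P[g][:,:2]*1000).astype(np.float32)); print('clip wrist',g.sum(),r,P[g].max(0))
g&=z>.045; 
if g.sum(): print('grip top',P[g].mean(0),cv2.minAreaRect((P[g][:,:2]*1000).astype(np.float32)))
q()"
```

```text
[0.44303661 0.07535293 0.12438917] 0.605534668716813 73.69235793062145 [[0.281, 0.96, -0.006], [0.96, -0.281, 0.001], [-0.001, -0.006, -1.0]]
[[0.0, -0.955, -0.296, 0.075], [1.0, 0.001, -0.001, -0.0], [0.001, -0.296, 0.955, -0.165], [0.0, 0.0, 0.0, 1.0]]
-0.06 810 [-0.0121 -0.0397 -0.06  ] [ 0.0115  0.0395 -0.054 ]
-0.054 806 [-0.012  -0.0399 -0.054 ] [ 0.0112  0.0393 -0.048 ]
-0.048 702 [-0.0121 -0.04   -0.048 ] [ 0.011   0.0394 -0.042 ]
-0.042 652 [-0.012  -0.0398 -0.042 ] [ 0.0112  0.0393 -0.036 ]
-0.036 474 [-0.0119 -0.0396 -0.036 ] [ 0.011  0.039 -0.03 ]
-0.03 160 [-0.0119 -0.0324 -0.03  ] [ 0.0104  0.0323 -0.0252]
clip wrist 1124 ((445.8915710449219, 74.77893829345703), (20.558517456054688, 32.570858001708984), 74.28881072998047) [0.46434159 0.08847599 0.05854947]
grip top [0.44664085 0.07607231 0.05510911] ((446.45831298828125, 75.12903594970703), (14.10117244720459, 13.505974769592285), 74.23713684082031)
t 12.9 tcp 0.1452 f [-0.1  0.5  1.1] -y end -0.1684 z [0.0899, 0.0896, 0.0904, 0.0905, 0.0899, 0.0904]
```

View pics/w4.png

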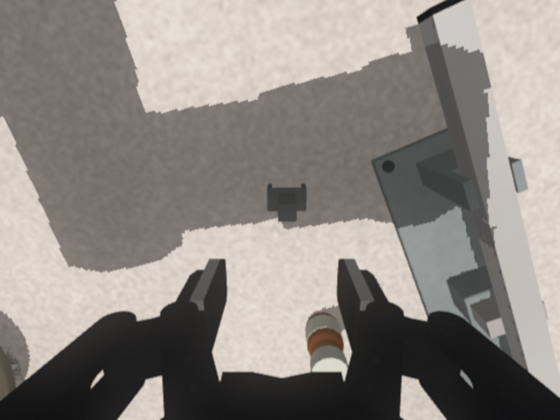

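Wrist view: the clip is at (287,200), and the pads' tips are at (215,262) and (348,262). In tool coordinates the tips sit about 25 mm behind the TCP when part open, so about 20 mm when closed. I'll go down in two stages with that offset.

>>> jog_arm --rows '[0,0,0,0,0,1.5,100,0,0,0,0,0,3,100,0,0,0,0,0,3,100,0,0,0,0,0,3,100]'

```text
clock: 13.35
ee_pos: [0.4459, 0.0753, 0.0535]
tool_rot: [0.0, 0.8, 0.6, 0.0]
contact_force: [0.0, -0.6, 0.5]
grip_width: 0.607
```

```bash
python3 -c "
from h import *
s=env.state(); R_=Rt(s); print(s['ee_pos'],s['grip_width'],R_.round(4).tolist())
c,T,f,P=cam('wrist'); z=P[...,2]
for lo,hi in((.008,.022),(.045,.062)):
    g=(np.hypot(P[...,0]-.448,P[...,1]-.0757)<.03)&(z>lo)&(z<hi)
    if g.sum()>5: print(g.sum(),P[g].mean(0),cv2.minAreaRect((P[g][:,:2]*1000).astype(np.float32)))
for p in((.448,.0758),(.4463,.0753)): print((R_.T@(np.array([*p,.007])-s['ee_pos'])/.025).round(2))
"
```

```text
[0.4458674  0.0753425  0.05352798] 0.6068557688046392 [[0.28, 0.96, 0.0011], [0.96, -0.28, -0.0001], [0.0002, 0.0011, -1.0]]
1054 [0.44683951 0.0773854  0.01941297] ((446.2099914550781, 75.20220947265625), (20.498777389526367, 32.844181060791016), 74.90193176269531)
784 [0.44658452 0.07664218 0.0546117 ] ((446.1617126464844, 74.96945190429688), (14.935003280639648, 13.819253921508789), 74.1066665649414)
[0.04 0.07 1.86]
[0.   0.01 1.86]
```

>>> jog_arm --rows '[0,0,0,0,0.02,0.9,100,0,0,0,0,0.02,1.6,100,0,0,0,0,0.02,1.86,100,0,0,0,0,0.02,1.86,140,0,0,0,0,0.02,1.86,180,0,0,0,0,0.02,1.86,255,0,0,0,0,0.02,1.86,255,0,0,0,0,0.02,1.86,255]' --squeeze 25

```text
clock: 14.2
ee_pos: [0.4462, 0.075, 0.0065]
tool_rot: [0.001, 0.8, 0.6, 0.001]
contact_force: [-0.6, -0.2, 6.9]
grip_width: 0.16
```

>>> jog_arm --rows '[0,0,0,0,0,0,255,0,0,0,0,0,-1,255,0,0,0,0,0,-3,255,0,0,0,0,0,-5,255,0,0,0,0,0,-6.5,255,0,0,0,0,0,-6.5,255,0,0,0,0,0,-6.5,255]'

```text
clock: 14.9
ee_pos: [0.4453, 0.075, 0.1683]
tool_rot: [0.0, 0.8, 0.6, 0.0]
contact_force: [0.2, 0.3, -0.1]
grip_width: 0.16
```

```bash
python3 -c "
from h import *
s=env.state(); R_=Rt(s); print(s['ee_pos'],s['grip_width'],R_.round(4).tolist())
c,T,f,P=cam('wrist'); save('w5.png',c)
W=(P-s['ee_pos'])@R_
for lo in np.arange(-.045,.05,.005):
    m=(W[...,2]>lo)&(W[...,2]<=lo+.005)&(abs(W[...,1])<.05)&(abs(W[...,0])<.04)
    if m.sum()>3: print(lo.round(3),m.sum(),W[m].min(0).round(4),W[m].max(0).round(4))
q()"
```

```text
[0.44531188 0.07502643 0.16832853] 0.1600233059306654 [[0.2805, 0.9599, 0.0011], [0.9599, -0.2805, -0.0001], [0.0002, 0.0011, -1.0]]
-0.045 565 [ 0.0054 -0.0205 -0.045 ] [ 0.0112  0.0201 -0.04  ]
-0.04 509 [ 0.0052 -0.0206 -0.04  ] [ 0.011   0.0201 -0.035 ]
-0.035 457 [ 0.0055 -0.0202 -0.035 ] [ 0.011   0.0197 -0.03  ]
-0.03 305 [ 0.0054 -0.0191 -0.03  ] [ 0.0108  0.0186 -0.025 ]
-0.025 138 [ 0.0061 -0.007  -0.025 ] [ 0.0084  0.0065 -0.02  ]
-0.02 120 [ 0.0059 -0.0088 -0.0199] [ 0.0092  0.0083 -0.015 ]
-0.015 796 [-0.0015 -0.0167 -0.015 ] [ 0.0105  0.0163 -0.01  ]
-0.01 71 [ 0.0087 -0.0164 -0.0099] [ 0.0103  0.0162 -0.005 ]
-0.005 57 [ 0.0063 -0.0166 -0.0048] [ 0.0101  0.0162 -0.    ]
-0.0 47 [ 0.0045 -0.0167  0.0001] [0.0104 0.0162 0.005 ]
0.005 13 [ 0.0062 -0.0159  0.0051] [0.0098 0.0159 0.0064]
t 14.95 tcp 0.1447 f [ 0.6 -0.2  0.1] -y end -0.1686 z [0.0903, 0.0899, 0.0907, 0.0905, 0.09, 0.0904]
```

View pics/w5.png

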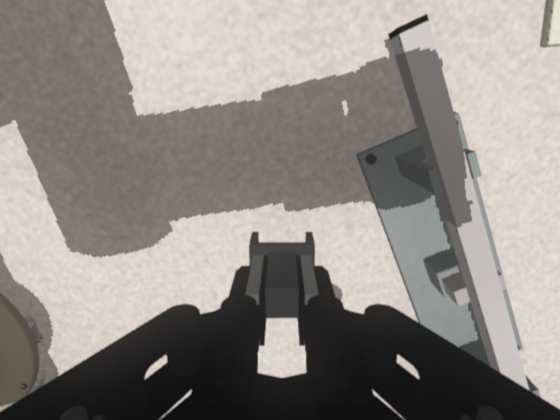

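The clip is held upright and centred (±0.5 mm), with its feet 6.5 mm below the TCP. The blade shows at (455,285). Moving above the fulcrum.

>>> jog_arm --rows '[0,0,-4.7,-3.19,7.16,0,255,0,0,-4.7,-3.19,7.16,0,255,0,0,-4.7,-3.19,7.16,0,255,0,0,-4.7,-3.19,7.16,0,255,0,0,-4.7,-3.19,7.16,0,255,0,0,-4.7,-3.19,7.16,0.5,255,0,0,-4.7,-3.19,7.16,1,255,0,0,-4.7,-3.19,7.16,1,255]'

```text
clock: 15.8
ee_pos: [0.593, -0.0505, 0.1403]
tool_rot: [-0.002, 0.661, 0.75, -0.001]
contact_force: [-0.4, -0.3, -0.6]
grip_width: 0.154
```

>>> jog_arm --rows '[0,0,0,0,0,0,255,0,0,0,0,0,0,255,0,0,0,0,0,0,255]'

```text
clock: 16.1
ee_pos: [0.5949, -0.0515, 0.1436]
tool_rot: [0.0, 0.661, 0.75, 0.0]
contact_force: [0.4, 0.2, 0.4]
grip_width: 0.157
```

```bash
cat > hov.py <<'E'
from h import *
s=env.state(); R_=Rt(s); e=np.array(s['ee_pos']); l=e[:2]-F
print(e.round(4),s['grip_width'],'toolx',np.degrees(np.arctan2(R_[1,0],R_[0,0])).round(2),'local',(l@XA).round(4),(l@YA).round(4), 'tilt',R_[2].round(4))
c,T,f,P=cam('wrist'); save('w%d.png'%int(s['clock']*100),c); z=P[...,2]
W=(P-e)@R_; L=np.stack([(P[...,:2]-F)@XA,(P[...,:2]-F)@YA],-1)
# tube top, beside clip, seen by wrist
for y in np.arange(.03,.15,.02):
    k=(abs(L[...,0])<.03)&(abs(L[...,1]-y)<.006)&(z>.083)&(z<.1)
    if k.sum()>20: print('tube at',y.round(2),k.sum(),np.percentile(L[k][:,0],[1,99]).round(4),np.median(z[k]).round(4))
k=(abs(L[...,0])>.012)&(abs(L[...,0])<.03)&(abs(L[...,1])<.03)&(z>.064)&(z<.075)
if k.sum(): print('blade wrist',k.sum(),L[k].min(0),L[k].max(0))
k=(W[...,2]<.008)&(W[...,2]>-.02)&(abs(W[...,1])<.03)&(abs(W[...,0])<.03); print('clip tool',W[k].min(0).round(4),W[k].max(0).round(4))
for n in('top','scene'):
    c,T,f,P=cam(n); z=P[...,2]; L=np.stack([(P[...,:2]-F)@XA,(P[...,:2]-F)@YA],-1)
    k=(abs(L[...,0])>.012)&(abs(L[...,0])<.03)&(abs(L[...,1])<.03)&(z>.064)&(z<.075)
    if k.sum()>3: print('blade',n,k.sum(),L[k].min(0).round(4),L[k].max(0).round(4))
E
python3 hov.py; python3 -c "
from h import *
q()"
```

```text
[ 0.5949 -0.0515  0.1436] 0.1573188076439491 toolx 97.23 local 0.0001 0.0002 tilt [-4.e-04  1.e-03 -1.e+00]
tube at 0.03 534 [-0.0127  0.0067] 0.091
tube at 0.05 574 [-0.013   0.0065] 0.091
tube at 0.07 623 [-0.0127  0.0064] 0.091
tube at 0.09 678 [-0.0129  0.0068] 0.091
tube at 0.11 1037 [-0.0203  0.0148] 0.0905
tube at 0.13 906 [-0.0205  0.0142] 0.0908
blade wrist 556 [-0.02425446 -0.00889353] [0.01979256 0.00756644]
clip tool [-0.0016 -0.017  -0.02  ] [0.0106 0.0161 0.0063]
blade scene 48 [ 0.0122 -0.0078] [0.022  0.0086]
t 16.25 tcp 0.0001 f [ 0.  -0.5  0.5] -y end -0.1687 z [0.0903, 0.0898, 0.091, 0.0906, None, 0.0911]
```

>>> jog_arm --rows '[0,0,0,0,-0.08,0.6,255,0,0,0,0,-0.08,1.2,255,0,0,0,0,-0.08,1.6,255,0,0,0,0,-0.08,1.7,255,0,0,0,0,-0.08,1.7,255,0,0,0,0,-0.08,1.7,255]'

```text
clock: 16.9
ee_pos: [0.5932, -0.0521, 0.1012]
tool_rot: [0.001, 0.661, 0.75, 0.0]
contact_force: [-0.4, 0.3, -0.3]
grip_width: 0.162
```

```bash
python3 hov.py; ls pics
```

```text
[ 0.5932 -0.0521  0.1012] 0.16243340668036238 toolx 97.21 local -0.0016 -0.0001 tilt [-4.0e-04  1.1e-03 -1.0e+00]
tube at 0.03 783 [-0.0127  0.0069] 0.091
tube at 0.05 870 [-0.0129  0.0067] 0.091
tube at 0.07 977 [-0.0129  0.0068] 0.091
tube at 0.09 1047 [-0.0129  0.0065] 0.091
tube at 0.11 1683 [-0.0203  0.0147] 0.0907
blade wrist 538 [-0.02425185 -0.00869086] [0.01986815 0.00743802]
clip tool [-0.0011 -0.017  -0.02  ] [0.0274 0.0161 0.0078]
blade scene 52 [ 0.0121 -0.008 ] [0.0215 0.0088]
scene0.png
scene1.png
scene2.png
scene3.png
top0.png
topc.png
w1610.png
w1689.png
w2.png
w4.png
w5.png
```

>>> jog_arm --rows '[0,0,0,0,-0.03,0.15,255,0,0,0,0,-0.03,0.3,255,0,0,0,0,-0.03,0.45,255,0,0,0,0,-0.03,0.58,255,0,0,0,0,-0.03,0.68,255,0,0,0,0,-0.03,0.68,255,0,0,0,0,-0.03,0.68,255]'

```text
clock: 17.75
ee_pos: [0.5921, -0.0521, 0.0835]
tool_rot: [0.0, 0.661, 0.75, 0.0]
contact_force: [-0.9, -0.4, -0.2]
grip_width: 0.158
```

```bash
python3 hov.py; python3 -c "
from h import *
q()
c=cam('wrist')[0]; save('w8.png',c,(180,180,400,345),3)"
```

```text
[ 0.5921 -0.0521  0.0835] 0.15778931206541832 toolx 97.21 local -0.0027 0.0 tilt [-0.e+00  1.e-04 -1.e+00]
tube at 0.03 956 [-0.0128  0.007 ] 0.0909
tube at 0.05 1047 [-0.0129  0.0066] 0.091
tube at 0.07 1171 [-0.0129  0.0067] 0.091
tube at 0.09 1320 [-0.0129  0.0068] 0.091
tube at 0.11 2152 [-0.0203  0.0147] 0.0906
blade wrist 456 [-0.02424758 -0.00929102] [0.01975484 0.00760454]
clip tool [-0.0018 -0.017  -0.0199] [0.03   0.0162 0.0061]
blade scene 51 [ 0.0122 -0.0077] [0.0219 0.0082]
t 17.9 tcp 0.0 f [ 0.1 -0.  -0.2] -y end -0.1689 z [0.0904, 0.09, 0.0902, 0.0909, 0.0903, 0.0902]
```

View pics/w8.png

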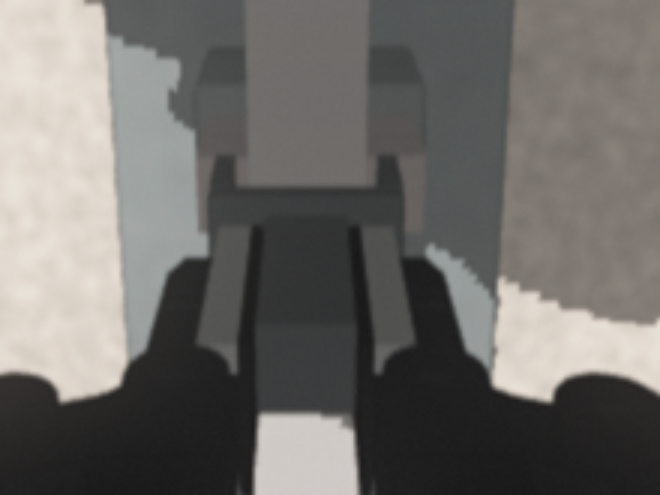

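The crop shows the clip astride the tube, with the tube (247–370) centred between the legs (235, 378) and the clip over the blade. I'll lower the last 1 mm, release, and rise.

>>> jog_arm --rows '[0,0,0,0,0,0.02,255,0,0,0,0,0,0.04,255,0,0,0,0,0,0.04,255,0,0,0,0,0,0.04,255]'

```text
clock: 18.4
ee_pos: [0.5921, -0.0521, 0.0826]
tool_rot: [0.0, 0.661, 0.75, 0.0]
contact_force: [-0.2, 0.2, 1.4]
grip_width: 0.157
```

>>> jog_arm --rows '[0,0,0,0,0,0,195,0,0,0,0,0,0,180,0,0,0,0,0,0,160,0,0,0,0,0,0,130,0,0,0,0,0,0,120,0,0,0,0,0,-0.3,120,0,0,0,0,0,-1,120,0,0,0,0,0,-2,120]'

```text
clock: 19.2
ee_pos: [0.5916, -0.0519, 0.1327]
tool_rot: [-0.001, 0.661, 0.75, -0.0]
contact_force: [0.3, 1.0, 0.7]
grip_width: 0.53
```

>>> jog_arm --rows '[0,0,0,0,0,-1,120,0,0,0,0,0,-3,120,0,0,0,-2,-2,-4,120,0,0,0,-3.5,-4,-4,120,0,0,0,-3.5,-6,-4,120,0,0,0,-3.5,-6,-4,120,0,0,0,-3.5,-6,-4,120,0,0,0,-3.5,-6,-4,120]'

```text
clock: 20.0
ee_pos: [0.4544, -0.1579, 0.2333]
tool_rot: [0.001, 0.662, 0.75, 0.0]
contact_force: [0.1, -0.1, -0.3]
grip_width: 0.527
```

```bash
python3 -c "
from h import *
for i in range(5): q()
for n in('scene','top'):
    c,T,f,P=cam(n); z=P[...,2]; L=np.stack([(P[...,:2]-F)@XA,(P[...,:2]-F)@YA],-1)
    k=(abs(L[...,0])<.03)&(abs(L[...,1])<.04)&(z>.0935)&(z<.14); print(n,k.sum(),L[k].min(0).round(4),L[k].max(0).round(4),z[k].max())
    k&=z>.12; print('grip',L[k].mean(0))
    if n=='scene': save('fin.png',c,(200,130,460,325),3)
"
```

```text
t 20.0 tcp -0.0876 f [ 0.1 -0.1 -0.3] -y end -0.1685 z [0.0908, 0.0902, 0.0904, 0.0907, 0.0893, 0.0908]
t 20.05 tcp -0.0873 f [-0.7  0.1  0.5] -y end -0.1687 z [0.0905, 0.0901, 0.0907, 0.0902, 0.0902, 0.0904]
t 20.1 tcp -0.0872 f [0.7 0.1 0.6] -y end -0.1684 z [0.0908, 0.0898, 0.0901, 0.091, 0.09, 0.0908]
t 20.15 tcp -0.087 f [0.7 1.1 0.7] -y end -0.1685 z [0.0907, 0.0904, 0.0909, 0.0901, 0.0903, 0.0905]
t 20.2 tcp -0.087 f [-0.2  0.4 -0.2] -y end -0.1683 z [0.0906, 0.0906, 0.0906, 0.0906, 0.0902, 0.0908]
scene 242 [-0.0176 -0.0283] [0.0155 0.0115] 0.1329826882396814
grip [-3.48000573e-05  1.78977780e-03]
top 136 [-0.0181 -0.0378] [0.0149 0.0295] 0.13470586809374963
grip [-0.00192514  0.00086642]
```

View pics/fin.png

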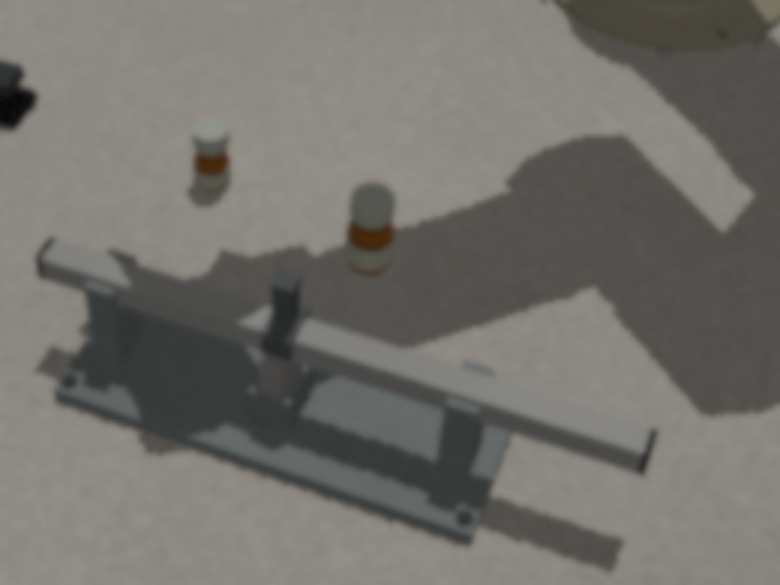

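The final view shows the tube level, with the clip astride it at (283,320) directly above the blade at (278,375). The vials stand upright, and the arm is clear. Handing in.

```bash
python3 -c "
from h import *
print(env.job_done())"
```

```text
the job is handed in; nothing more can be done
None
```

The tube is balanced level on the fulcrum with the grey clip astride it above the blade, and the job is handed in at about 20 s of the 72 s allowed.

**Pushing:** I pushed the tube's low end in short, gentle steps, about 28 mm in all, reading at most about 4 N. It tipped up after the second step. It then rocked for a while, and the rocking showed its centre of mass was still about 4 mm to the +y side. A final 4 mm nudge brought it steady and level.

**Last checks:**
- **Level:** over five readings after release, the tube's top stayed at 0.0905 m ± 1 mm along its length.
- **Clip position:** the clip's grip sits within about 2 mm of the fulcrum along the tube, with the tube between its legs.
- **Other things:** the robot never went near the vials or stapler. Both vials stood upright in the last picture. I did not measure vial or stapler positions again at the end.

**Things that went wrong or disagreed:**
- **Missed first push:** my first push passed over the tube's end without touching it. The fingertips sit about 20 mm behind the stated tool point, and I corrected for that afterwards.
- **Camera difference:** the wrist camera placed the tube 2–3 mm sideways from where the other two cameras put it. I followed the wrist camera, and the clip went on with no side contact.

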